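# Bring the tilting painting stand down level with its hydraulic hand lever

### The job

The painting on the tilting stand has to lie level so that the wet paint does not run: push the stand's spring-centred hydraulic lever over, away from you, and hold it there while the board comes down, then let the lever spring back to its centre when the board is level. If the board goes past level, bring it back with the lever. Do not touch the stand or the painting on it, and leave the other things on the table where they stand.

Things in the scene. Friction and masses are not known exactly. Their poses are not given: they have to be found in the camera images.
- valve: hydraulic hand valve bolted to the table, left or right of the stand: 90 mm square grey foot, 50 mm square column, dark steel valve body 84 (x) x 46 (y) mm with its top 110 mm up, round spring caps out to 60 mm either way along x. Origin: centre of the foot, on the table; its level x axis points away from the robot (within 20 degrees) and is the way the lever is pushed; z up. Fixed
- lever_pivot (a point): pivot of the hand lever, 100 mm straight above the valve's origin; fixed; its axes are those of the valve. The lever swings in the valve's upright x-z plane through it
- lever_knob (a point): centre of the lever's black ball knob, 34 mm across, on a 10 mm steel rod. It moves with the lever, 122 mm from the pivot: 222 mm above the table when the lever is centred
- lever (a joint): lean of the lever, rad: 0 centred (upright to within 0.03 rad), + when the knob leans to the valve's +x, away from the robot; stops at +-0.45. Sprung: 12 N at the knob at the stop, less in proportion; let go, it recentres in 0.3 s. Within 0.1 of centre the board is locked; beyond, it turns the way the lever leans: 0.03 rad/s at 0.2, 0.07 at 0.3, 0.12 at 0.43
- board (a joint): tilt of the board, rad, about the stand's y axis: 0 level; negative: far edge high, painting leaning towards the robot (it starts at -0.55 to -0.25); positive: far edge low; stops at +-0.62. A lever lean to + raises this value, to - lowers it; with the lever centred the board stays where it is
- stand: tilting painting stand: grey base 240 (x) x 360 (y) x 10 mm, two cheek plates 173 mm tall at y = +-150 mm, a round aluminium rotary actuator 80 mm across outside the -y cheek, out to y = -208 mm; between the cheeks the tilting board with the painting. Origin: centre of the base, on the table; x points away from the robot (within 7 degrees), z up. Fixed
- tilt_axis (a point): middle of the board's level tilt axis, 150 mm above the stand's origin; fixed, with the stand's axes (the tilt axis is y). The plywood board is 300 (x) x 260 (y) mm, the painted panel clipped on it 250 x 210 mm with its face 21 mm above the axis; the board's edges rise at most 110 mm above the axis
- brush_pot: white ceramic pot, 90 mm across and 115 mm tall, with three brushes standing in it to 200 mm; origin: centre of its underside (leave it alone)
- saucer: white saucer, 140 mm across, 18 mm tall; origin: centre of its underside (leave it alone)
- cup: white tea cup with a handle, 72 mm across, 62 mm tall, on the saucer; origin: centre of its underside (leave it alone)
- brush: loose flat paint brush lying on the table, 160 mm long; origin: its middle, on the table (leave it alone)
- jar: amber glass varnish jar with a metal lid, 64 mm across, 85 mm tall; origin: centre of its underside (leave it alone)
- tin: plain metal tin, 80 mm across, 95 mm tall; origin: centre of its underside (leave it alone)
- block: cork sanding block, 105 x 62 x 32 mm; origin: centre of its underside (leave it alone)
- bracelet: ring of small wooden beads lying flat, 81 mm across, 15 mm tall; origin: its centre, on the table (leave it alone)
Not all that is in view belongs to the job. What is shaped like the valve but pink or purple is not meant.

How it is judged (in metres and radians):
On the way:
1. the lever is held over, away from the robot (beyond 0.15 rad for 0.3 s) (value of joint lever above 0.15 rad), for 0.3 s.
At the end, for the whole second after the job is handed in: the board is level to within 0.06 rad (3.4 degrees) and at rest, and the lever is back at its centre (within 0.06 rad) (value of joint board between -0.06 and 0.06 rad and velocity of joint board between -0.01 and 0.01 rad/s and value of joint lever between -0.06 and 0.06 rad); the robot touches nothing.
It fails at once if the robot touches the stand, its board or the painting (over 0.5 N) (contact force between stand and the arm above 0.5 N or contact force between stand and the fingers above 0.5 N).
It fails at once if another thing on the table is shifted by more than 30 mm or tipped over (distance of any of brush_pot, saucer, cup, brush, jar, tin, block, bracelet from where it was at the start of the episode above 0.03 m or angle between any of brush_pot, saucer, cup, jar, tin, block's own z axis and vertical above 0.35 rad).
It also fails if it takes over 45 s, if anything falls off the work surface, if the arm or the gripper's body presses on something with over 40 N, if the wrist force passes 120 N, or if a joint passes its speed limit or range.

### The arm

A 6-joint arm with a two-finger parallel gripper is mounted at the origin on the work surface. World frame = base frame: x ahead of the robot, y to its left, z up, the work surface at z = 0. Lengths are in mm, angles in rad, forces in N, time in s.
With the tool pointing down it reaches from about 250 to 775 mm from the base axis. Payload 4 kg.
Tool frame: the origin (TCP) lies between the finger pads; the fingertips stand 17 mm ahead of it and the grasp point (between the pads) lies 2 mm behind it; z points along the fingers, y is the line along which they close (so a half turn about z gives the same grasp; the last joint's range is limited). The gripper opens to 94 mm and grips with 3 to 60 N. Pads are 16 mm wide; open, the fingers measure 119 mm over their backs; the gripper's body (75 mm by 177 mm) begins 78 mm behind the grasp point.
Start: joints at [-1.307, 0.087, 1.371, -0, 1.684, -0.103], TCP at [197.245, -513.433, 222.506] pointing down, gripper open.
Joint ranges: [-3.1, 3.1], [-0.76, 2.03], [0.27, 2.55], [-1.08, 4.22], [0.17, 2.65], [-2.57, 2.57]. Speed limits (rad/s): [2.79, 2.79, 3.14, 3.14, 3.14, 3.14].

### API

Orientations are given as a 3x3 rotation matrix whose columns are the frame's x, y, z axes.
In Python, from bench import * gives the robot as it stands.
- The arm moves only by the shell command python3 -m inch 'ROWS' [FORCE]. ROWS is JSON, one flat list of numbers, 7 for each row, row after row: the opening, from -1 (shut) to 1 (fully open), so that 0 is half open, then the shift along the tool's x, y, z in units of 40 cm (1.0 is 40 cm), then the turn, a rotation vector about the tool's x, y, z in units of 45 degrees (1.0 is 45 degrees). A call has 1 to 8 rows; each row is the pose to reach, as a shift and turn from the pose commanded when the call began, along the tool's axes at that moment; what a row does not reach only later rows make up. A row lasts 1/8 s, in which the tool goes at most 62.5 mm and 10.7 degrees, less where a joint would pass 70% of its speed; a pose out of reach is approached as far as the arm can. A call with a number of a shift or a turn outside -1 to 1 is refused whole. A call with a gripper value outside its range is refused whole. The fingers move at their own pace and stop on an object; FORCE is the grip in N (left out, the last holds). Time passes only in rows, so rows that repeat a pose let the fingers close. It gives the time, the measured TCP pose, the force, the opening and the grip force at its end, in the units of the state.
- get_obs(): the state, without advancing time (a new reading comes with each control period).
- read_camera(name): name is "side" or "top" or "wrist"; returns a dict with "img" (480x640x3 uint8, blue, green, red), "mtx" (3x3 intrinsics, pixels), "R" (3x3) and "t" (3): a world point X has camera coordinates R X + t. Camera axes: x right, y down, z forward; pixel columns grow to the right and rows downward; lengths in mm; the calibration is good to about 2 mm. A picture is of the moment at which its call begins. There is no depth.
- job_done(): hands the job in; it is judged then, once.
Trained networks look in the newest picture that a camera, given by its name, has taken for a name from the list of things; names that differ only in an ending like _2 or _b are one class to them, and where a whole thing is asked for, a point or a joint stands for the part that bears it (a point fixed in the world has none). Each returns a list of dicts, best first, with "conf" (0 to 1); they miss things now and then, are a little off and sometimes report something else, mostly with a low value. They report only what shows in the picture. A call takes as long as a camera call. They do not tell look-alikes from the thing itself.
- boxes_of(query, camera): "position" ([column, row] in pixels, amid what is visible of it).
- regions_of(query, camera): "pixels" (480x640 bool, what is visible of it) and "position" ([column, row] in pixels, amid what is visible of it).
The state is a dict: "time_s": time; "joints": joint angles; "joint_vel": joint speeds; "tau": joint torques, N m; "tool_pos": TCP position; "orientation": TCP orientation; "ft_force": force on the tool from outside, world axes, zero at the start; "torque": the same for the moment, N m; "width": finger opening in mm; "grasp_force": force on a finger pad.
Only numpy, scipy, OpenCV 4.12 (cv2) and the standard library are available. Lean on these libraries where they do the work, as an engineer would, in place of code of your own. Each camera call takes 0.05 s, during which the arm holds its last target. There are 200 camera calls.

## Working session

There is one attempt and no reset: what is moved stays moved. The work goes in short steps, Python scripts to look and compute and a shell command to move; the robot and the scene stay as the last step left them, time stands still between calls to the robot, and variables do not carry over. Pictures are saved under pics/ and viewed, at most 10 in all, crops included, and the job is handed in when it is done.

```bash
mkdir -p pics
python3 - <<'E'
from bench import *
import cv2
for c in ["top","side"]:
    r=read_camera(c); cv2.imwrite(f"pics/{c}0.png",r["img"]); print(c,r["mtx"].tolist(),r["R"].tolist(),r["t"].tolist())
    for q in ["valve","lever_knob","stand","brush_pot","cup","jar","tin"]:
        print(q,[(round(d["conf"],2),[int(v) for v in d["position"]]) for d in boxes_of(q,c)[:3]])
E
```

```text
top [[504.570748245039, 0.0, 312.29045422925736], [0.0, 504.570748245039, 238.58663822363243], [0.0, 0.0, 1.0]] [[-0.0047377055535498215, -0.9999814465747889, -0.003828923122756625], [-0.9939294488451549, 0.005129837598816442, -0.10989966098480727], [0.1099172637234646, 0.0032850072148909895, -0.9939353117095419]] [-3.0768677296603166, 536.4096208866006, 1290.72514734589]
valve [(0.7, [434, 263]), (0.62, [419, 137]), (0.45, [308, 169])]
lever_knob [(0.75, [431, 117]), (0.58, [448, 352]), (0.45, [449, 260])]
stand []
brush_pot [(0.78, [178, 269]), (0.51, [497, 263])]
cup [(0.57, [272, 297]), (0.34, [176, 273]), (0.22, [448, 259])]
jar [(0.96, [157, 195])]
tin [(0.97, [468, 192])]
side [[440.0159986171809, 0.0, 314.9936198097981], [0.0, 440.0159986171809, 238.57935163437298], [0.0, 0.0, 1.0]] [[-0.8132730971425496, -0.5818340227643555, 0.007485948036985467], [-0.4352874060101571, 0.5997956491810557, -0.6713941118243626], [0.38614989788049114, -0.549285307629217, -0.741062687759654]] [453.12795477757874, 327.90050345883185, 1261.5255001016114]
valve [(0.89, [388, 207]), (0.65, [427, 228]), (0.6, [306, 169])]
lever_knob [(0.69, [309, 143]), (0.68, [391, 176])]
stand [(0.7, [275, 229]), (0.61, [398, 188])]
brush_pot [(0.96, [275, 345]), (0.46, [247, 404])]
cup [(0.7, [343, 315]), (0.64, [342, 299])]
jar [(0.57, [209, 323])]
tin [(0.81, [355, 177]), (0.66, [277, 227])]
```

View pics/top0.png

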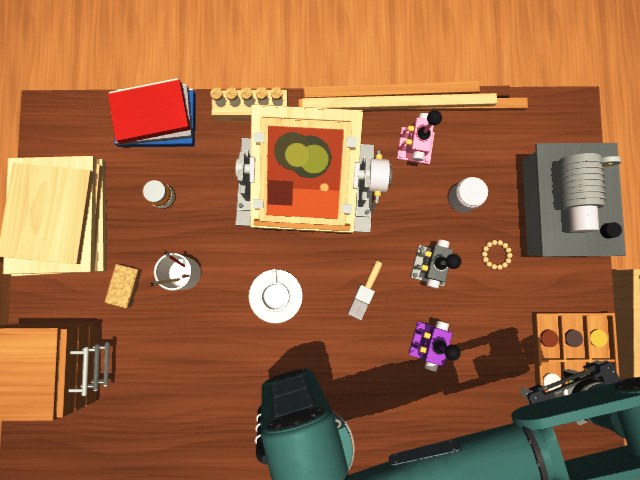

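View pics/side0.png

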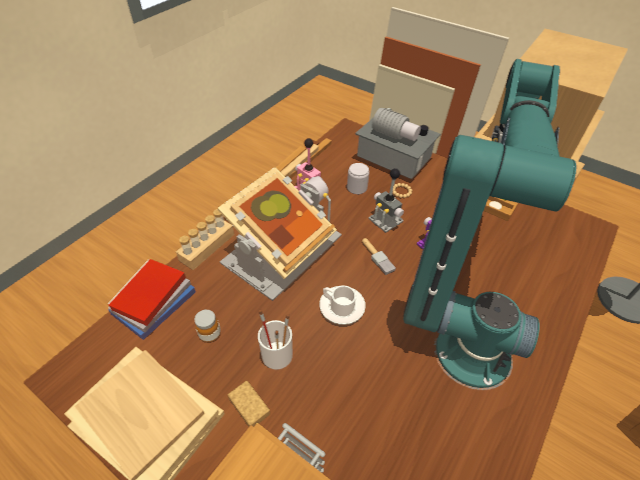

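Three valve-shaped things appear in the top view: pink (417,138), grey (434,263) and purple (431,343). The grey one (top knob about (453,262), side knob about (395,174)) fits the description, because pink and purple are excluded. The board leans towards the robot. Next I enlarge the grey valve and triangulate it.

```bash
cat > h.py <<'E'
from bench import *
import cv2, numpy as np
def P(r): return r["mtx"]@np.c_[r["R"],r["t"]]
def tri(a,pa,b,pb):
    X=cv2.triangulatePoints(P(a),P(b),np.float64(pa).reshape(2,1),np.float64(pb).reshape(2,1)); return X[:3,0]/X[3,0]
def proj(r,X):
    p=P(r)@np.r_[X,1]; return p[:2]/p[2]
def onz(r,p,z):
    d=r["R"].T@np.linalg.solve(r["mtx"],[p[0],p[1],1]); c=-r["R"].T@r["t"]; return c+d*(z-c[2])/d[2]
E
python3 - <<'E'
from h import *
t=read_camera("top"); s=read_camera("side")
a=cv2.resize(t["img"][225:305,395:475],(400,400),interpolation=cv2.INTER_CUBIC)
b=cv2.resize(s["img"][160:240,350:430],(400,400),interpolation=cv2.INTER_CUBIC)
cv2.imwrite("pics/crop.png",np.hstack([a,b]))
for c in "top","side":
    for q in ("valve","lever_knob"):
      for d in regions_of(q,c)[:4]: print(c,q,round(d["conf"],2),d["position"],d["pixels"].sum())
print(tri(t,(453,262),s,(395,174)))
print(get_obs()["orientation"].round(3).tolist())
E
```

```text
top valve 0.9 [433.4, 259.5] 1513
top valve 0.85 [420.2, 137.4] 1552
top valve 0.72 [431.8, 346.4] 1569
top lever_knob 0.76 [450.6, 351.5] 219
top lever_knob 0.66 [430.3, 118.5] 182
top lever_knob 0.47 [451.5, 262.2] 201
top lever_knob 0.3 [438.8, 264.2] 1493
side valve 0.78 [388.5, 207.8] 1098
side valve 0.58 [304.6, 169.3] 529
side valve 0.5 [204.0, 325.9] 656
side lever_knob 0.29 [278.2, 219.5] 6837
[ 461.74159171 -318.25347085  221.64997188]
[[0.933, 0.359, 0.0], [0.359, -0.933, -0.0], [-0.0, 0.0, -1.0]]
```

View pics/crop.png

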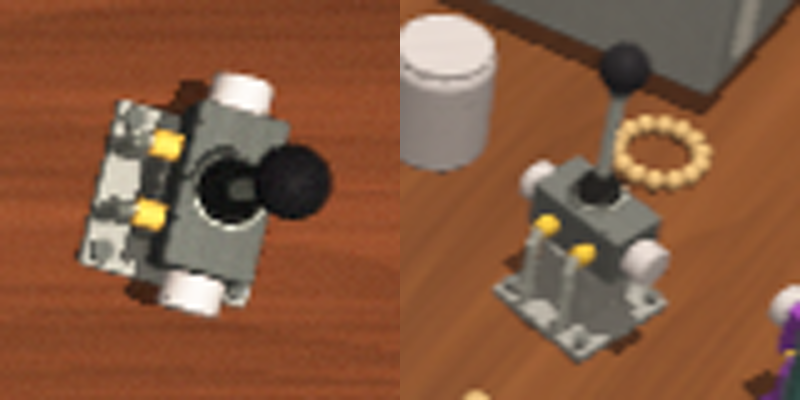

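The crop confirms the grey valve: its +x points up and slightly right in the top view (yaw about -15°), and the knob is at about (462,-318,222). I move to 50 mm behind the knob with the fingers shut and tool y turned along valve y.

```bash
python3 -m inch '[-1,0.69,-0.29,0.01,0,0,0.8, -1,0.69,-0.29,0.01,0,0,0.8, -1,0.69,-0.29,0.01,0,0,0.8, -1,0.69,-0.29,0.01,0,0,0.8, -1,0.69,-0.29,0.01,0,0,0.8, -1,0.69,-0.29,0.01,0,0,0.8, -1,0.69,-0.29,0.01,0,0,0.8, -1,0.69,-0.29,0.01,0,0,0.8]'
python3 - <<'E'
from h import *
o=get_obs(); print(o["time_s"],o["tool_pos"],o["orientation"].round(3).tolist(),o["width"],o["ft_force"])
t=read_camera("top");s=read_camera("side")
a=t["img"][90:330,220:540];b=s["img"][110:350,170:490]
cv2.imwrite("pics/pre.png",np.hstack([cv2.resize(a,(400,300)),cv2.resize(b,(400,300))]))
E
```

```text
time_s: 2.1
tool_pos: [412.4, -307.3, 218.5]
orientation: [[0.965, -0.261, -0.0], [-0.261, -0.965, -0.0], [-0.0, 0.001, -1.0]]
ft_force: [0.5, -1.0, 0.5]
width: 17.7
grasp_force: 0.0
2.1 [ 412.42209304 -307.26941704  218.52378718] [[0.965, -0.261, -0.0], [-0.261, -0.965, -0.0], [-0.0, 0.001, -1.0]] 17.69666456120435 [ 0.5313676  -0.95088314  0.50976156]
```

View pics/pre.png

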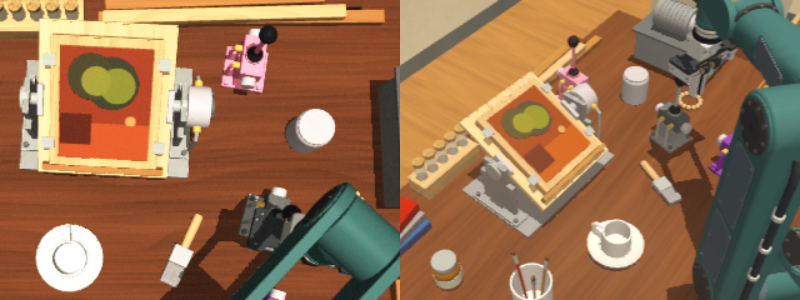

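The arm is clear of everything, with the fingers shut behind the grey lever. Before pushing I set up a tilt measurement from the painting's corners in both views.

```bash
cat > tilt.py <<'E'
from h import *
from scipy.optimize import least_squares
def quad(img,seed):
    hsv=cv2.cvtColor(img,cv2.COLOR_BGR2HSV)
    m=((hsv[...,1]>165)).astype(np.uint8)
    m=cv2.morphologyEx(m,cv2.MORPH_OPEN,np.ones((3,3)))
    n,l=cv2.connectedComponents(m); k=l[seed[1],seed[0]]
    if k==0: return None
    c=max(cv2.findContours((l==k).astype(np.uint8),0,2)[0],key=cv2.contourArea)
    return cv2.approxPolyN(cv2.convexHull(c),4,ensure_convex=True).reshape(-1,2).astype(float)
def meas(draw=None):
    V=[(r:=read_camera(c),quad(r["img"],sd)) for c,sd in (("top",(332,200)),("side",(300,225)))]
    L=np.array([[125,105,21],[125,-105,21],[-125,-105,21],[-125,105,21.]])
    def pts(p):
        cy,sy,ct,st=np.cos(p[2]),np.sin(p[2]),np.cos(p[3]),np.sin(p[3])
        R=np.array([[cy,-sy,0],[sy,cy,0],[0,0,1]])@np.array([[ct,0,st],[0,1,0],[-st,0,ct]])
        return L@R.T+[p[0],p[1],150]
    def res(p):
        e=[]
        for r,q in V:
            if q is None: continue
            for X in pts(p):
                u=proj(r,X); e.append(q[np.argmin(((q-u)**2).sum(1))]-u)
        return np.ravel(e)
    S=min((least_squares(res,[650,20,0.0,t],loss="soft_l1",x_scale=[100,100,1,1]) for t in (-.45,-.2,0.05)),key=lambda s:s.cost)
    print("quads",[None if q is None else q.astype(int).tolist() for _,q in V])
    print("pose",S.x.round(3),"rms px",np.sqrt((S.fun**2).mean()).round(2))
    if draw:
        o=[]
        for r,q in V:
            im=r["img"].copy(); cv2.polylines(im,[np.array([proj(r,X) for X in pts(S.x)]).astype(int)],True,(255,0,0),1)
            o.append(im[90:330,200:440])
        cv2.imwrite(draw,cv2.resize(np.hstack(o),(800,400)))
if __name__=="__main__":
    import sys; meas(*sys.argv[1:])
E
python3 tilt.py pics/t0.png
```

```text
quads [[[343, 129], [337, 219], [266, 215], [268, 125]], [[322, 224], [287, 256], [239, 206], [277, 178]]]
pose [ 6.88869e+02  1.38450e+01  6.00000e-03 -7.29000e-01] rms px 6.23
```

```bash
ls pics
```

```text
crop.png
pre.png
side0.png
t0.png
top0.png
```

View pics/t0.png

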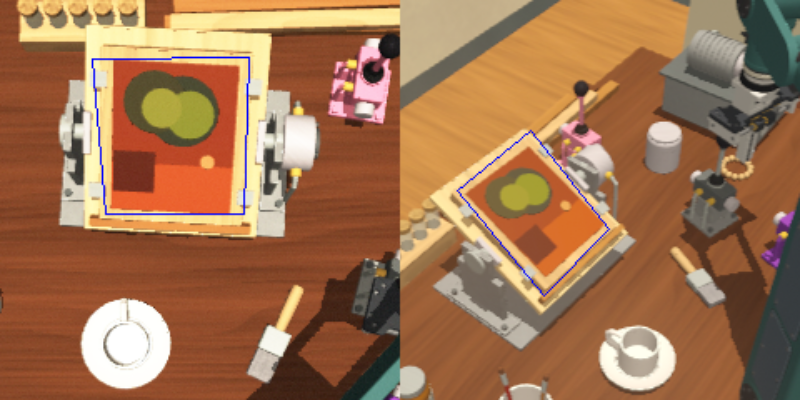

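The outline shows that the red paint is smaller than the panel. I triangulate the red corners directly instead, which needs no size.

```bash
cat > tilt2.py <<'E'
from tilt import *
import itertools
def order(q,C):   # by angle about centroid
    c=q.mean(0); return q[np.argsort(np.arctan2(*(q-c).T[::-1]))]
t,s=read_camera("top"),read_camera("side")
a,b=order(quad(t["img"],(332,200)),0),order(quad(s["img"],(300,225)),0)
best=None
for k in range(4):
    bb=np.roll(b,k,0); X=np.array([tri(t,p,s,q) for p,q in zip(a,bb)])
    e=sum(np.linalg.norm(proj(t,x)-p)+np.linalg.norm(proj(s,x)-q) for x,p,q in zip(X,a,bb))/8
    if best is None or e<best[0]: best=(e,X)
e,X=best; X=X[np.argsort(X[:,0])]; n,f=X[:2],X[2:]
n=n[np.argsort(n[:,1])];f=f[np.argsort(f[:,1])]
d=f-n
print("err px",round(e,2),"len",np.linalg.norm(d,axis=1).round(),"tilt",-np.arctan2(d[:,2],np.hypot(d[:,0],d[:,1])).round(3),"mean",round(-np.arctan2(*d.mean(0)[[2,0]]),3),"ctr",X.mean(0).round(),"t",get_obs()["time_s"])
E
python3 tilt2.py
```

```text
err px 0.43 len [214. 215.] tilt [-0.429 -0.464] mean -0.447 ctr [677.  14. 171.] t 2.4
```

The tilt is about -0.45. Push 72 mm along tool x.

```bash
python3 -m inch '[-1,0.06,0,0,0,0,0, -1,0.12,0,0,0,0,0, -1,0.18,0,0,0,0,0, -1,0.18,0,0,0,0,0, -1,0.18,0,0,0,0,0, -1,0.18,0,0,0,0,0, -1,0.18,0,0,0,0,0, -1,0.18,0,0,0,0,0]'; python3 tilt2.py
```

```text
time_s: 3.4
tool_pos: [478.7, -323.9, 216.5]
orientation: [[0.965, -0.26, -0.011], [-0.26, -0.966, 0.005], [-0.012, -0.002, -1.0]]
ft_force: [-7.8, 2.4, -0.8]
width: 0.5
grasp_force: 4.6
err px 0.31 len [214. 214.] tilt [-0.368 -0.361] mean -0.365 ctr [678.  14. 172.] t 3.5
```

```bash
python3 -m inch '[-1,0,0,0,0,0,0, -1,0,0,0,0,0,0, -1,0,0,0,0,0,0, -1,0,0,0,0,0,0, -1,0,0,0,0,0,0, -1,0,0,0,0,0,0, -1,0,0,0,0,0,0, -1,0,0,0,0,0,0]'; python3 tilt2.py
```

```text
time_s: 4.5
tool_pos: [478.7, -323.8, 216.5]
orientation: [[0.965, -0.26, -0.011], [-0.26, -0.966, 0.005], [-0.012, -0.002, -1.0]]
ft_force: [-8.3, 2.5, -1.5]
width: 0.5
grasp_force: 4.6
err px 0.2 len [215. 213.] tilt [-0.277 -0.272] mean -0.275 ctr [679.  15. 175.] t 4.6
```

The rate is about 0.08 rad/s, so I hold for 2 s more.

```bash
for i in 1; do python3 -m inch '[-1,0,0,0,0,0,0, -1,0,0,0,0,0,0, -1,0,0,0,0,0,0, -1,0,0,0,0,0,0, -1,0,0,0,0,0,0, -1,0,0,0,0,0,0, -1,0,0,0,0,0,0, -1,0,0,0,0,0,0]'; done; python3 -m inch '[-1,0,0,0,0,0,0, -1,0,0,0,0,0,0, -1,0,0,0,0,0,0, -1,0,0,0,0,0,0, -1,0,0,0,0,0,0, -1,0,0,0,0,0,0, -1,0,0,0,0,0,0, -1,0,0,0,0,0,0]'; python3 tilt2.py
```

```text
time_s: 5.6
tool_pos: [478.8, -323.8, 216.5]
orientation: [[0.966, -0.26, -0.011], [-0.26, -0.966, 0.005], [-0.011, -0.002, -1.0]]
ft_force: [-8.9, 2.6, -1.3]
width: 0.3
grasp_force: 4.5
time_s: 6.6
tool_pos: [478.8, -323.9, 216.4]
orientation: [[0.966, -0.26, -0.011], [-0.26, -0.966, 0.005], [-0.011, -0.002, -1.0]]
ft_force: [-8.5, 3.3, -1.2]
width: 0.7
grasp_force: 4.5
err px 0.18 len [214. 213.] tilt [-0.103 -0.135] mean -0.119 ctr [683.  14. 174.] t 6.7
```

```bash
python3 -m inch '[-1,0,0,0,0,0,0, -1,0,0,0,0,0,0, -1,0,0,0,0,0,0, -1,0,0,0,0,0,0, -1,0,0,0,0,0,0, -1,0,0,0,0,0,0, -1,0,0,0,0,0,0, -1,0,0,0,0,0,0]'; python3 tilt2.py
```

```text
time_s: 7.7
tool_pos: [478.8, -323.9, 216.4]
orientation: [[0.965, -0.26, -0.011], [-0.26, -0.966, 0.005], [-0.011, -0.002, -1.0]]
ft_force: [-8.4, 2.5, -0.8]
width: 0.6
grasp_force: 4.4
err px 0.21 len [214. 217.] tilt [-0.016 -0.004] mean -0.01 ctr [686.  14. 174.] t 7.8
```

It is nearly level, so I retreat now.

```bash
python3 -m inch '[-1,-0.15,0,0,0,0,0, -1,-0.25,0,0,0,0,0, -1,-0.25,0,0,0,0,0, -1,-0.25,0,0,0,0,0, -1,-0.25,0,0,0,0,0, -1,-0.25,0,0,0,0,0, -1,-0.25,0,0,0,0,0, -1,-0.25,0,0,0,0,0]'; for i in 1 2 3 4; do python3 tilt2.py; done
python3 - <<'E'
from h import *
t=read_camera("top");s=read_camera("side")
cv2.imwrite("pics/end.png",np.hstack([cv2.resize(t["img"][90:330,220:540],(400,300)),cv2.resize(s["img"][110:350,170:490],(400,300))]))
E
```

```text
time_s: 8.8
tool_pos: [386.4, -298.9, 218.4]
orientation: [[0.966, -0.258, -0.0], [-0.258, -0.966, 0.0], [-0.0, -0.0, -1.0]]
ft_force: [0.3, -0.0, 0.5]
width: 0.3
grasp_force: 0.0
err px 0.29 len [212. 217.] tilt [-0.021 -0.004] mean -0.013 ctr [685.  14. 174.] t 8.9
err px 0.29 len [212. 217.] tilt [-0.021 -0.004] mean -0.013 ctr [685.  14. 174.] t 9.0
err px 0.29 len [212. 217.] tilt [-0.021 -0.004] mean -0.013 ctr [685.  14. 174.] t 9.1
err px 0.23 len [215. 215.] tilt [-0.004 -0.009] mean -0.007 ctr [686.  13. 174.] t 9.2
```

View pics/end.png

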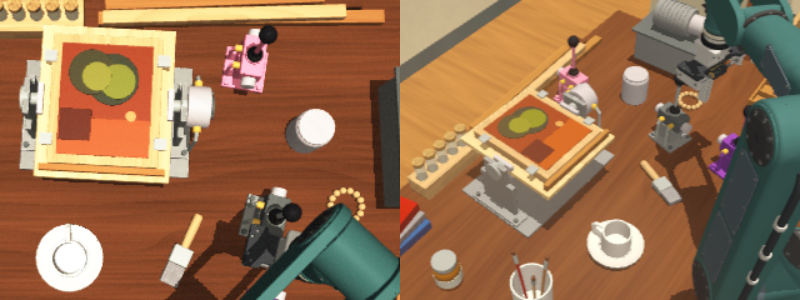

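The final view shows the board level (top crop (100,100)) and the knob back at its centred place, (290,212) in the crop or (452,260) in the full image. Nothing is touching and everything else is undisturbed.

```bash
python3 -c "
from bench import *
print(job_done())"
```

```text
the job is handed in; nothing more can be done
None
```

The job is handed in: the board measures level to about -0.01 rad, the grey valve's lever is back at its centre, and the arm is clear with nothing else disturbed; no verdict was returned.

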